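# Lock the loose pulley and tighten its clamp knob

### The arm

A 6-joint arm with a two-finger parallel gripper is mounted at the origin on the work surface. World frame = base frame: x ahead of the robot, y to its left, z up, the work surface at z = 0. Lengths are in m, angles in rad, forces in N, time in s.
With the tool pointing down it reaches from about 0.4 to 0.825 m from the base axis. Payload 7 kg.
Tool frame: the origin (TCP) lies at the very end of the fingers, on their centre line; the grasp point (between the pads) lies 19 mm behind it; z points along the fingers, x is the direction in which the jaws open and shut, and the axes are right-handed (so a half turn about z gives the same grasp; the last joint's range is limited). The gripper opens to 88 mm and grips with 3 to 60 N. Pads are 19 mm wide; open, the fingers measure 130 mm over their backs; the gripper's body (78 mm by 193 mm) begins 47 mm behind the grasp point.
Start: joints at [-0.948, 0.359, 0.012, 0, -1.224, -0.288], TCP at [0.222, -0.638, 0.227] pointing down, gripper open.
Joint ranges: [-3.07, 3.07], [-1.43, 2.12], [-1.02, 1.25], [-3.03, 1.67], [-3.05, -0], [-3.03, 3.03]. Speed limits (rad/s): [2.39, 2.39, 3.01, 3.14, 3.14, 3.14].

### API

Orientations are given as [roll, pitch, yaw] about the fixed x, y, z axes, in that order (R = Rz(yaw) Ry(pitch) Rx(roll)).
In Python, from station import telemetry, grab_frame, arm, regions_of, pinpoint gives the robot as it stands. The module is installed in compiled form; this text tells all that it offers.
- The arm moves only by the shell command python3 -m inch 'ROWS' [FORCE]. ROWS is text: rows parted by semicolons, each of 7 numbers parted by spaces: the opening, from 0 (shut) to 1 (fully open), then the shift along the world's x, y, z in cm, then the turn, a rotation vector about the world's x, y, z in degrees. A call has 1 to 12 rows; each row is the pose to reach, as a shift and turn from the pose measured when the call began; what a row does not reach only later rows make up. A row lasts 1/8 s, in which the tool goes at most 62.5 mm and 10.7 degrees, less where a joint would pass 70% of its speed; a pose out of reach is approached as far as the arm can. A call with a gripper value outside its range is refused whole. The fingers move at their own pace and stop on an object; FORCE is the grip in N (left out, the last holds). Time passes only in rows, so rows that repeat a pose let the fingers close. It gives the time, the measured TCP pose, the force and the opening at its end, in the units of the state.
- telemetry.get_state(): the state, without advancing time (a new reading comes with each control period).
- grab_frame(name): name is "scene" or "top" or "wrist"; returns a dict with "pixels" (384x512x3 uint8, red, green, blue), "fx", "fy", "cx", "cy" (pixels), "R" (3x3) and "t" (3): a world point X has camera coordinates R X + t. Camera axes: x right, y down, z forward; pixel columns grow to the right and rows downward; lengths in m; the calibration is good to about 2 mm. A picture is of the moment at which its call begins. There is no depth.
- arm.job_done(): hands the job in, once; it reports no verdict.
Trained networks look in the newest picture that a camera, given by its name, has taken for a name from the list of things; names that differ only in an ending like _2 or _b are one class to them, and where a whole thing is asked for, a point or a joint stands for the part that bears it (a point fixed in the world has none). Each returns a list of dicts, best first, with "p" (0 to 1); they miss things now and then, are a little off and sometimes report something else, mostly with a low value. They report only what shows in the picture. A call takes as long as a camera call.
- regions_of(camera, name): "pixels" (384x512 bool, what is visible of it) and "bbox" ([left, top, right, bottom] in pixels, round what is visible of it).
- pinpoint(camera, name): "location" ([column, row] in pixels: a listed point, or the origin of a listed thing).
The state is a dict: "t": time; "q": joint angles; "qd": joint speeds; "joint_efforts": joint torques, N m; "eef_pos": TCP position; "ee_rot": TCP orientation; "force": force on the tool from outside, world axes, zero at the start; "moment": the same for the moment, N m; "width": finger opening in m.
Only numpy, scipy, OpenCV 4.12 (cv2) and the standard library are available. Lean on these libraries where they do the work, as an engineer would, in place of code of your own. Each camera call takes 0.05 s, during which the arm holds its last target. There are 200 camera calls.

### The job

The notched pulley on the small motor rig spins freely, so its clamp knob cannot be tightened. Turn the pulley until one of its notches faces the lock slide, push the slide fully home into that notch, and only then turn the black knob on top of the pulley clockwise (seen from above) until it is hard against its stop. Leave the slide home, and do not disturb the other things on the bench.

Things in the scene. Friction and masses are not known exactly. Their poses are not given: they have to be found in the camera images.
- pulley_axis (a point): On the pulley's upright axis, level with its top face, 90 mm above the bench. The rig is a fixed dark base plate (130 x 270 x 15 mm) with an upright motor under a bare-metal pulley and, beside it, a grey block carrying the lock slide. Axes are the rig's: z up, y level from the pulley axis to the lock slide, x across.
- pulley (a joint): Turn of the pulley, rad, counterclockwise from above; free, no stops, may read outside 0 to 6.28. Flange 104 mm across, 16 mm thick, three rim notches 120 degrees apart. One faces the lock at 0, 2.094, 4.189 and so on. Turning the clamp knob, either way, carries the unlocked pulley round with it, as the knob is stiffer than the pulley's bearing.
- notch0 (a point): Middle of the first notch, on the pulley's top face, 48 mm from the axis; turns with the pulley. A notch is 13 mm wide, its mouth flared to 24 mm at the rim; a nose that meets the flare (up to about 0.12 rad off) centres the pulley by itself.
- notch1 (a point): The same for the second notch, 120 degrees counterclockwise from the first.
- notch2 (a point): The same for the third notch.
- clamp_knob (a joint): Turn of the clamp knob relative to the pulley, rad, growing clockwise seen from above; hard stops at 0 (slack) and 1.4 (tight). It takes 0.12 N m to turn and stays where it is left.
- knob_grip (a point): Grip point of the black clamp knob in the middle of the pulley, on the pulley axis, 120 mm above the bench, 12 mm below the knob's top and 30 mm above the pulley's top face. The grip is an upright bar 40 mm long along the point's x, 13 mm thick along its y, 34 mm tall, on a round boss 34 mm across and 8 mm tall.
- lock_slide (a joint): Travel of the lock slide towards the pulley axis, m: 0 drawn back, 0.024 fully home with its nose in a notch. It stays where it is left; pushing it takes about 4 N. Away from a notch the nose stops on the pulley's rim at about 0.011.
- lock_grip (a point): Grip point of the lock slide, in its upright dark steel tab (12 mm thick along rig y, 30 mm wide along rig x), 113 mm above the bench, 16 mm below the tab's top and 23 mm above the flat top of the slide. With the slide drawn back it is 105 mm from the pulley axis, fully home 81 mm. Axes as the rig's: the slide moves along its -y to go home.
- lock_nose (a point): Foremost point of the slide's steel bolt (10 mm wide, rounded nose), top side, 87 mm above the bench, 62.5 mm from the pulley axis when drawn back and 38.5 mm when fully home.
- screwdriver: Loose screwdriver lying beside the rig, 200 mm long along its x. Leave alone.
- spare_pulley: Loose small spare pulley standing beside the rig, 60 mm across, 26 mm tall, no notches. Leave alone.
- wrench: Loose spanner, 180 mm long along its x. Leave alone.
- multimeter: Handheld multimeter lying flat, 175 x 88 x 46 mm. Leave alone.
- parts_tray: Open grey tray, 130 x 200 x 35 mm. Leave alone.
- mug: White mug, 80 mm across, 92 mm tall. Leave alone.
- jar: Glass jar, 56 mm across, 60 mm tall. Leave alone.

How it is judged:
On the way, in this order (a step that is already met when the one before it is completed fails the run):
1. the lock slide is home in a notch of the pulley (value of joint lock_slide above 0.0205 m and horizontal distance between any of notch0, notch1, notch2 and lock_nose below 0.013 m), for 0.2 s.
2. with the slide home, the clamp knob has been turned clockwise to its stop (value of joint lock_slide above 0.0205 m and value of joint clamp_knob above 1.32 rad), for 0.2 s.
At the end, for the whole second after the job is handed in: The lock slide is home in a notch (at least 20.5 of its 24 mm), and the clamp knob is tight: at least 1.32 rad of its 1.4 rad relative to the pulley (all of step 2 and horizontal distance between any of notch0, notch1, notch2 and lock_nose below 0.013 m); the robot touches nothing.
It fails at once if one of the seven loose bystanders is disturbed (moved more than 30 mm) (distance of any of screwdriver, spare_pulley, wrench, multimeter, parts_tray, mug, jar from where it was at the start of the episode above 0.03 m).
It also fails if it takes over 46 s, if anything falls off the work surface, if the arm or the gripper's body presses on something with over 40 N, if the wrist force passes 120 N, or if a joint passes its speed limit or range.

## Working session

There is one attempt and no reset: what is moved stays moved. The work goes in short steps, Python scripts to look and compute and a shell command to move; the robot and the scene stay as the last step left them, time stands still between calls to the robot, and variables do not carry over. Pictures are saved under pics/ and viewed, about 8 in all and at most 12, crops included, and the job is handed in when it is done.

```bash
mkdir -p pics; cat > h.py <<'E'
from station import telemetry, grab_frame, arm, regions_of, pinpoint
import numpy as np, cv2
def onplane(f,px,z):
    d=np.array([(px[0]-f["cx"])/f["fx"],(px[1]-f["cy"])/f["fy"],1.]);R=np.array(f["R"]);c=-R.T@np.array(f["t"]);d=R.T@d
    return c+d*(z-c[2])/d[2]
def proj(f,X):
    p=np.array(f["R"])@np.array(X)+np.array(f["t"]);return [round(float(f["fx"]*p[0]/p[2]+f["cx"]),1),round(float(f["fy"]*p[1]/p[2]+f["cy"]),1)]
def save(f,n): cv2.imwrite("pics/"+n,cv2.cvtColor(f["pixels"],cv2.COLOR_RGB2BGR))
Z=dict(pulley_axis=.09,notch0=.09,notch1=.09,notch2=.09,knob_grip=.12,lock_grip=.113,lock_nose=.087)
def measure(cam,names=Z):
    f=grab_frame(cam)
    for n in names:
        for r in pinpoint(cam,n)[:3]:
            print(cam,n,round(r["p"],2),np.round(r["location"],1),np.round(onplane(f,r["location"],Z.get(n,0.02))[:2],4))
    return f
E
python3 - <<'E'
from h import *
s=telemetry.get_state();print(s["t"],s["eef_pos"],s["ee_rot"],s["width"])
for c in("top","scene"):
    f=measure(c);save(f,c+"0.png")
    R=np.array(f["R"]);print("cam",-R.T@np.array(f["t"]))
f=measure("top",["screwdriver","spare_pulley","wrench","multimeter","parts_tray","mug","jar"])
E
```

```text
0.0 [ 0.22162662 -0.63705325  0.22560793] [-3.14144558e+00 -1.67450439e-03  1.90551781e+00] 0.08771439488047533
top pulley_axis 0.78 [232.3 189.5] [0.5101 0.0944]
top notch0 0.98 [242.9 204.7] [0.4673 0.0657]
top notch0 0.75 [241.7 174.8] [0.5509 0.0679]
top notch0 0.59 [215.3 191. ] [0.5067 0.1414]
top notch1 0.98 [242.9 204.7] [0.4673 0.0657]
top notch1 0.75 [241.7 174.8] [0.5509 0.0679]
top notch1 0.59 [215.3 191. ] [0.5067 0.1414]
top notch2 0.98 [242.9 204.7] [0.4673 0.0657]
top notch2 0.75 [241.7 174.8] [0.5509 0.0679]
top notch2 0.59 [215.3 191. ] [0.5067 0.1414]
top knob_grip 0.57 [232.5 190.2] [0.504  0.0925]
top knob_grip 0.56 [232.5 188.2] [0.5095 0.0924]
top knob_grip 0.42 [213.7 192.2] [0.4995 0.1431]
top lock_grip 0.74 [192.3 198.8] [0.4834 0.2016]
top lock_nose 0.6 [212.1 193.8] [0.4994 0.1505]
cam [0.3444994  0.03793041 1.28723535]
scene pulley_axis 0.9 [278.  200.6] [0.4898 0.0852]
scene pulley_axis 0.65 [338.1 314. ] [0.7014 0.4841]
scene pulley_axis 0.17 [295.9 211.8] [0.4923 0.1662]
scene notch0 0.88 [279.  193.8] [0.4599 0.0604]
scene notch0 0.74 [286.7 211.9] [0
[... 429 characters left out ...]
9.9] [0.4895 0.1971]
scene lock_nose 0.76 [289.2 212.6] [0.5073 0.1517]
scene lock_nose 0.73 [284.6 213.3] [0.5201 0.144 ]
scene lock_nose 0.65 [175.2 192.6] [ 0.7032 -0.1973]
cam [1.15668904 0.73603856 0.77363453]
top screwdriver 0.75 [233.8 231.7] [0.3965 0.0947]
top spare_pulley 0.63 [214.9 161.8] [0.6032 0.1482]
top spare_pulley 0.38 [193.4 198. ] [0.4967 0.2113]
top wrench 0.75 [397.8 268.1] [ 0.2834 -0.3753]
top multimeter 0.69 [215.9 191. ] [0.5162 0.1457]
top multimeter 0.56 [403.9 185.4] [ 0.5232 -0.4083]
top parts_tray 0.88 [114.9 236.8] [0.3884 0.4362]
top mug 0.94 [113.5 152.1] [0.6372 0.4467]
top jar 0.79 [375.2 141.7] [ 0.6566 -0.3305]
top jar 0.58 [216.  161.5] [0.604  0.1449]
```

View pics/top0.png

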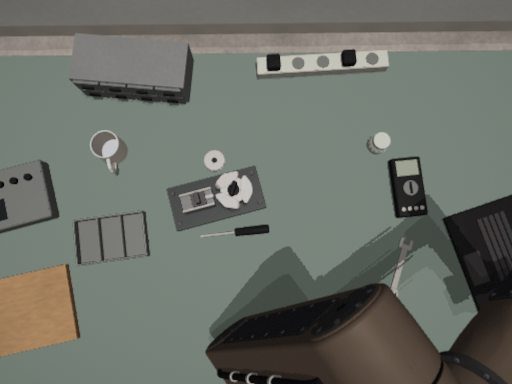

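View pics/scene0.png

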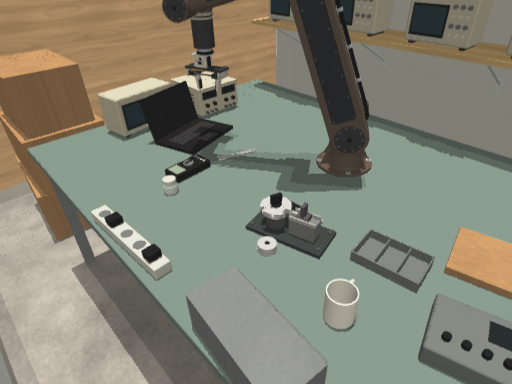

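The top view shows the rig at about (215,197), with the pulley at (233,189), the tab at about (192,199), the spare pulley at (215,161) and the screwdriver at (235,231). The networks agree with the picture. Next I bring the wrist camera over the rig, travelling high.

```bash
python3 -m inch '1 30 29 10 0 0 0;1 30 29 10 0 0 0;1 30 29 10 0 0 0;1 30 29 10 0 0 0;1 30 29 10 0 0 0;1 30 29 10 0 0 0;1 28 74 12 0 0 0;1 28 74 12 0 0 0;1 28 74 12 0 0 0;1 28 74 12 0 0 0;1 28 74 12 0 0 0;1 28 74 12 0 0 0' 20; python3 -m inch '1 0 9.5 0 0 0 0;1 0 9.5 0 0 0 0;1 0 9.5 0 0 0 0'
python3 - <<'E'
from h import *
s=telemetry.get_state();print(s["t"],s["eef_pos"],s["ee_rot"],s["q"])
f=measure("wrist");save(f,"w1.png");R=np.array(f["R"]);print("cam",-R.T@np.array(f["t"]))
E
```

```text
t: 2.7
eef_pos: [0.4973, -0.0082, 0.3396]
ee_rot: [3.14, 0.0, 1.906]
force: [1.5, 0.7, 0.3]
width: 0.0878
t: 3.08
eef_pos: [0.4972, 0.0891, 0.3396]
ee_rot: [3.14, -0.0, 1.909]
force: [0.4, -0.1, 0.2]
width: 0.0876
3.075 [0.49715272 0.0890611  0.33957386] [ 3.14034496e+00 -1.82030210e-04  1.90912516e+00] [ 5.66875057e-01  1.75788704e-02 -1.61795437e-01  1.07126526e-04
 -1.39016553e+00 -1.79936184e+00]
wrist pulley_axis 0.98 [252.1 164.6] [0.5082 0.0919]
wrist notch0 0.95 [292.5 171.5] [0.5    0.1413]
wrist notch0 0.78 [222.8 189.6] [0.5502 0.068 ]
wrist notch0 0.73 [243.1 120.6] [0.4621 0.0645]
wrist notch1 0.95 [292.5 171.5] [0.5    0.1413]
wrist notch1 0.78 [222.8 189.6] [0.5502 0.068 ]
wrist notch1 0.73 [243.1 120.6] [0.4621 0.0645]
wrist notch2 0.95 [292.5 171.5] [0.5    0.1413]
wrist notch2 0.78 [222.8 189.6] [0.5502 0.068 ]
wrist notch2 0.73 [243.1 120.6] [0.4621 0.0645]
wrist knob_grip 0.91 [249.4 172.3] [0.5115 0.0899]
wrist lock_grip 0.98 [339.8 173.9] [0.4803 0.1896]
wrist lock_nose 0.77 [295.6 171.7] [0.4995 0.1456]
cam [0.42485934 0.06409295 0.49851924]
```

View pics/w1.png

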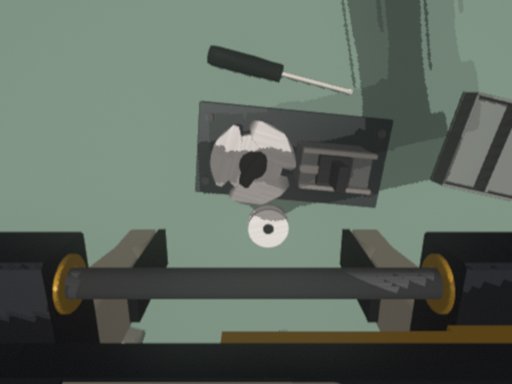

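The wrist view shows the plate with corners at about (201,102), (391,120), (377,207) and (196,191), the pulley at (252,163), the knob bar running roughly vertical there, and the tab at (340,175). I'll enlarge it and work out the angles.

```bash
python3 - <<'E'
from h import *
f=grab_frame("wrist");p=f["pixels"][90:220,185:400];im=cv2.resize(p,None,fx=3.7,fy=3.7,interpolation=cv2.INTER_CUBIC);im=cv2.convertScaleAbs(im,alpha=1.3,beta=25)
cv2.imwrite("pics/w2.png",cv2.cvtColor(im,cv2.COLOR_RGB2BGR))
c=[onplane(f,x,.015)[:2] for x in((201,102),(391,120),(377,207),(196,191))];print(np.round(c,3))
for a,b in((0,1),(3,2)): d=c[b]-c[a];print(np.degrees(np.arctan2(d[1],d[0])),np.linalg.norm(d))
A=np.array([.5082,.092])
for n in((.5,.1413),(.5502,.068),(.4621,.0645),(.4803,.1896),(.4995,.1456)):
    d=np.array(n)-A;print(n,np.degrees(np.arctan2(d[1],d[0])),np.linalg.norm(d))
for r in regions_of("wrist","clamp_knob")[:2]:
    m=r["pixels"];ct=max(cv2.findContours(m.astype(np.uint8),0,2)[0],key=len);w=[onplane(f,q[0],.132)[:2] for q in ct];
    print(r["p"],r["bbox"],cv2.minAreaRect(np.float32(w)*1000))
    im=cv2.polylines(im,[np.int32((ct-[185,90])*3.7)],True,(255,0,0))
cv2.imwrite("pics/w2.png",cv2.cvtColor(im,cv2.COLOR_RGB2BGR))
E
```

```text
[[ 0.464 -0.001]
 [ 0.401  0.255]
 [ 0.524  0.291]
 [ 0.588  0.029]]
103.83506837597099 0.2636227540110887
103.80856691839128 0.2700096934597807
(0.5, 0.1413) 99.44347491281295 0.04997729484475926
(0.5502, 0.068) -29.744881296942197 0.04837354648979133
(0.4621, 0.0645) -149.182686035974 0.05367923248333566
(0.4803, 0.1896) 105.95314905101262 0.10150945768744898
(0.4995, 0.1456) 99.21947143308817 0.054301473276514335
0.58 [239.4, 151.2, 268.2, 188.5] ((504.5580139160156, 91.96456146240234), (40.584068298339844, 30.4998836517334), 18.565710067749023)
```

View pics/w2.png

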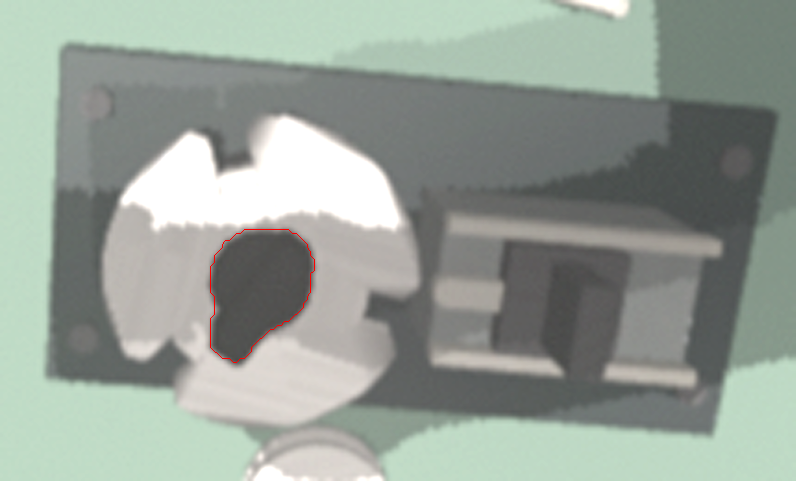

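The pulley's three notches are about 10° clockwise of the lock. I can't read the bar's direction from here, so I'll put the camera above the knob.

```bash
python3 -m inch '1 7.5 3 -5 0 0 0;1 7.5 3 -5 0 0 0;1 7.5 3 -5 0 0 0'
python3 - <<'E'
from h import *
f=measure("wrist");R=np.array(f["R"]);print("cam",-R.T@np.array(f["t"]))
c=np.array(proj(f,(.508,.092,.1)));x0,y0=(c-[75,60]).astype(int);x0=max(x0,0);y0=max(y0,0);print(c,x0,y0)
p=f["pixels"][y0:y0+120,x0:x0+160];im=cv2.resize(p,None,fx=5,fy=5,interpolation=cv2.INTER_CUBIC);im=cv2.convertScaleAbs(im,alpha=1.6,beta=30)
cv2.imwrite("pics/w3.png",cv2.cvtColor(im,cv2.COLOR_RGB2BGR))
E
```

```text
t: 3.95
eef_pos: [0.5728, 0.1161, 0.2868]
ee_rot: [-3.138, 0.001, 1.904]
force: [-0.6, -1.0, -0.1]
width: 0.0877
wrist pulley_axis 0.83 [251.1  98.5] [0.5087 0.0919]
wrist notch0 0.94 [216.6 128.8] [0.5487 0.0682]
wrist notch0 0.89 [297.1 109.1] [0.5033 0.1393]
wrist notch0 0.7 [240.6  44.8] [0.4647 0.0661]
wrist notch1 0.94 [216.6 128.8] [0.5487 0.0682]
wrist notch1 0.89 [297.1 109.1] [0.5033 0.1393]
wrist notch1 0.7 [240.6  44.8] [0.4647 0.0661]
wrist notch2 0.94 [216.6 128.8] [0.5487 0.0682]
wrist notch2 0.89 [297.1 109.1] [0.5033 0.1393]
wrist notch2 0.7 [240.6  44.8] [0.4647 0.0661]
wrist knob_grip 0.86 [251.3  99.1] [0.5085 0.0923]
wrist lock_grip 0.89 [360.8 105.3] [0.4802 0.1918]
wrist lock_nose 0.66 [307.4 106.8] [0.4977 0.1488]
cam [0.50101667 0.09193351 0.44611477]
[251.3  98.1] 176 38
```

View pics/w3.png

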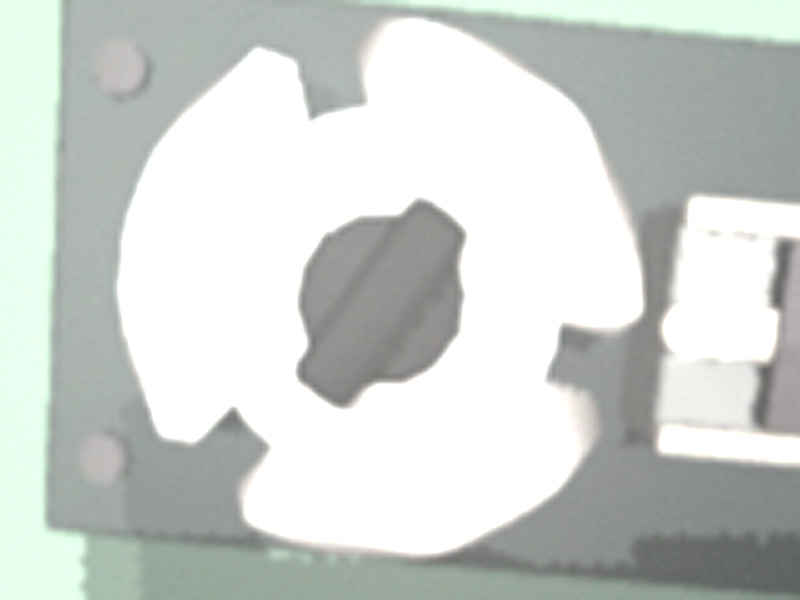

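This view is clear. The knob bar runs from (443,218) to (322,388) in the crop. The notch floors are at about (337,112), (555,355) and (250,432), and the bolt is at (720,335).

```bash
python3 - <<'E'
from h import *
f=grab_frame("wrist")
W=lambda u,v,z:onplane(f,(176+u/5,38+v/5),z)[:2]
a,b=W(443,218,.132),W(322,388,.132);print("bar mid",(a+b)/2,np.linalg.norm(a-b),np.degrees(np.arctan2(*(a-b)[::-1])))
A=np.array([.5083,.092])
for n,u,v,z in(("n",337,112,.087),("n",555,355,.087),("n",250,432,.087),("bolt",665,330,.085),("bolt",770,335,.087)):
    d=W(u,v,z)-A;print(n,W(u,v,z),np.degrees(np.arctan2(d[1],d[0])),np.linalg.norm(d))
E
```

```text
bar mid [0.50804416 0.09350348] 0.0365611809754101 162.73491563193534
n [0.47732864 0.07338252] -148.98911805260434 0.03613634429296556
n [0.50713085 0.13087049] 91.72282703173643 0.03888806671408384
n [0.54264684 0.07626647] -24.61146542548216 0.037778955004172714
bolt [0.4950243  0.15076579] 102.72992964339566 0.06024667827320278
bolt [0.48890658 0.17119787] 103.75943826523715 0.08153776317086386
```

Turn needed: +11° (rig y at 103.8°, notch at about 92.5°). The bar lies at about 163°, so I grip at yaw 253° to keep the last joint mid-range.

```bash
python3 -m inch '1 -6.5 -2.4 -8 0 0 143.6;1 -6.5 -2.4 -8 0 0 143.6;1 -6.5 -2.4 -8 0 0 143.6;1 -6.5 -2.4 -8 0 0 143.6;1 -6.5 -2.4 -8 0 0 143.6;1 -6.5 -2.4 -8 0 0 143.6;1 -6.5 -2.4 -8 0 0 143.6;1 -6.5 -2.4 -8 0 0 143.6;1 -6.5 -2.4 -8 0 0 143.6;1 -6.5 -2.4 -8 0 0 143.6;1 -6.5 -2.4 -8 0 0 143.6;1 -6.5 -2.4 -8 0 0 143.6'
python3 - <<'E'
from station import telemetry
import numpy as np
s=telemetry.get_state();print(s["eef_pos"],np.degrees(s["ee_rot"]),s["q"],s["qd"])
E
```

```text
t: 5.9
eef_pos: [0.5071, 0.0921, 0.211]
ee_rot: [3.139, 0.0, -2.122]
force: [0.9, 0.1, 0.8]
width: 0.0876
[0.50707266 0.09214802 0.21097086] [ 1.79870759e+02  1.15582591e-02 -1.21596819e+02] [ 0.55942409  0.10762414 -0.35644652 -0.00235953 -1.10754723  0.46095917] [ 1.30278840e-03  8.99172243e-04  7.75063662e-04  1.79653942e-03
 -1.68772251e-03  1.48902999e+00]
```

```bash
python3 -m inch '1 0.1 0 0 0 0 14.3;1 0.1 0 -3 0 0 14.3;1 0.1 0 -7 0 0 14.3;1 0.1 0 -10.7 0 0 14.3;1 0.1 0 -10.7 0 0 14.3;0 0.1 0 -10.7 0 0 14.3;0 0.1 0 -10.7 0 0 14.3;0 0.1 0 -10.7 0 0 14.3;0 0.1 0 -10.7 0 0 14.3;0 0.1 0 -10.7 0 0 14.3' 20
python3 - <<'E'
from station import telemetry
import numpy as np
s=telemetry.get_state();print(s["eef_pos"],np.degrees(s["ee_rot"]),s["force"],s["moment"])
E
```

```text
t: 7.15
eef_pos: [0.5082, 0.0922, 0.1042]
ee_rot: [3.14, 0.001, -1.873]
force: [0.5, 1.0, 0.7]
width: 0.0432
[0.50817616 0.09222026 0.10424306] [ 1.79888743e+02  3.60921080e-02 -1.07295706e+02] [0.48166354 0.97563499 0.69166945] [-0.03576163  0.12976036 -0.02912194]
```

```bash
python3 -m inch '0 0 0 0 0 0 0;0 0 0 0 0 0 0;0 0 0 0 0 0 0;0 0 0 0 0 0 0;0 0 0 0 0 0 0;0 0 0 0 0 0 0' 20
```

```text
t: 7.9
eef_pos: [0.5081, 0.0921, 0.1042]
ee_rot: [3.139, 0.0, -1.873]
force: [-0.1, -1.4, -0.0]
width: 0.0128
```

Gripped: the width of 12.8 mm matches the 13 mm bar. Now turning +11°, then opening and lifting to look.

```bash
python3 -m inch '0 0 0 0 0 0 6;0 0 0 0 0 0 11;0 0 0 0 0 0 11;0 0 0 0 0 0 11;1 0 0 0 0 0 11;1 0 0 0 0 0 11;1 0 0 0 0 0 11;1 0 0 0 0 0 11;1 0 0 6 0 0 11;1 0 0 12 0 0 11;1 0 0 16 0 0 11;1 0 0 16 0 0 11'
python3 - <<'E'
from h import *
f=measure("wrist");g=measure("top",["notch0","lock_nose"])
R=np.array(f["R"]);print("cam",-R.T@np.array(f["t"]))
c=np.array(proj(f,(.502,.12,.1)));x0,y0=(c-[100,75]).astype(int);x0=max(x0,0);y0=max(y0,0);print(c,x0,y0)
p=f["pixels"][y0:y0+150,x0:x0+200];im=cv2.resize(p,None,fx=4,fy=4,interpolation=cv2.INTER_CUBIC)
cv2.imwrite("pics/w4.png",cv2.cvtColor(im,cv2.COLOR_RGB2BGR));save(f,"w4full.png")
E
```

```text
t: 9.4
eef_pos: [0.5097, 0.0927, 0.2679]
ee_rot: [-3.138, 0.004, -1.68]
force: [-0.5, -0.2, -0.5]
width: 0.0851
wrist pulley_axis 0.67 [252.8 169.8] [0.508  0.0945]
wrist notch0 0.74 [293.  197.8] [0.4741 0.0566]
wrist notch0 0.66 [210.2 187.3] [0.4945 0.1398]
wrist notch0 0.58 [263.6 121.1] [0.5548 0.0788]
wrist notch1 0.74 [293.  197.8] [0.4741 0.0566]
wrist notch1 0.66 [210.2 187.3] [0.4945 0.1398]
wrist notch1 0.58 [263.6 121.1] [0.5548 0.0788]
wrist notch2 0.74 [293.  197.8] [0.4741 0.0566]
wrist notch2 0.66 [210.2 187.3] [0.4945 0.1398]
wrist notch2 0.58 [263.6 121.1] [0.5548 0.0788]
wrist knob_grip 0.69 [255.3 181.9] [0.5031 0.0926]
wrist knob_grip 0.36 [291.8 199.7] [0.4821 0.0603]
wrist lock_grip 0.62 [155.6 207.4] [0.4863 0.1917]
wrist lock_nose 0.88 [200.3 191. ] [0.4909 0.1511]
top notch0 0.94 [215.6 195.4] [0.4944 0.1406]
top notch0 0.92 [244.  202.1] [0.4745 0.0626]
top notch0 0.71 [235.1 172.6] [0.5574 0.0861]
top lock_nose 0.72 [213.4 196.3] [0.4924 0.147 ]
cam [0.58448633 0.08427426 0.42723817]
[227.7 180.7] 127 105
```

View pics/w4.png

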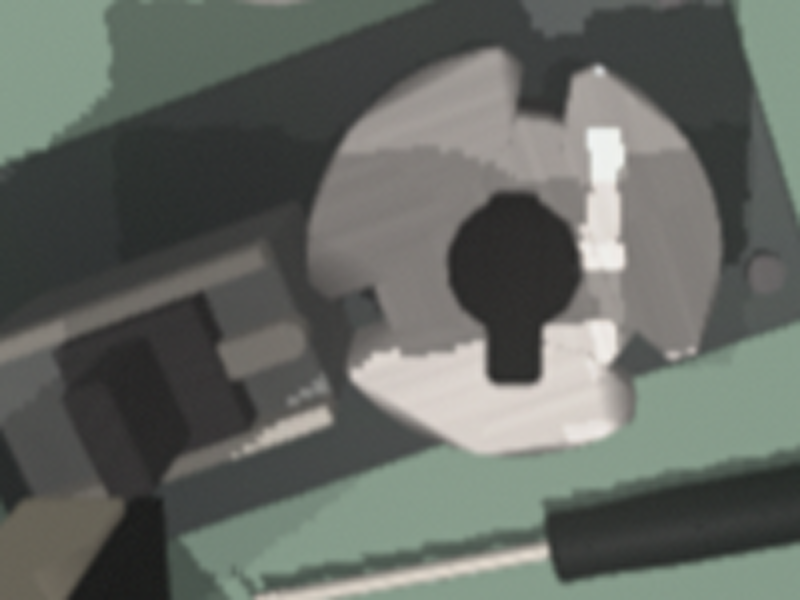

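The notch at crop (365,310) lies on the line from the axis (515,260) to the bolt nose (295,335), so it is aligned. Next I grip the tab with the jaws along rig y.

```bash
python3 -m inch '1 -2.6 10.1 -4 0 0 20;1 -2.6 10.1 -6 0 0 20;1 -2.6 10.1 -9 0 0 20;1 -2.6 10.1 -13 0 0 20;1 -2.6 10.1 -16.8 0 0 20;1 -2.6 10.1 -16.8 0 0 20;0 -2.6 10.1 -16.8 0 0 20;0 -2.6 10.1 -16.8 0 0 20;0 -2.6 10.1 -16.8 0 0 20;0 -2.6 10.1 -16.8 0 0 20;0 -2.6 10.1 -16.8 0 0 20;0 -2.6 10.1 -16.8 0 0 20' 15; python3 -m inch '0 0 0 0 0 0 0;0 0 0 0 0 0 0;0 0 0 0 0 0 0;0 0 0 0 0 0 0;0 0 0 0 0 0 0'
```

```text
t: 11.45
eef_pos: [0.482, 0.193, 0.0958]
ee_rot: [3.139, -0.0, -1.332]
force: [-1.2, -0.4, -0.5]
width: 0.0332
t: 12.08
eef_pos: [0.482, 0.1929, 0.0958]
ee_rot: [3.139, -0.0, -1.332]
force: [2.2, -2.8, 0.3]
width: 0.0118
```

```bash
python3 -m inch '0 0.15 -0.6 0 0 0 0;0 0.3 -1.2 0 0 0 0;0 0.45 -1.8 0 0 0 0;0 0.55 -2.3 0 0 0 0;0 0.6 -2.5 0 0 0 0;0 0.6 -2.5 0 0 0 0;0 0.6 -2.5 0 0 0 0' 25
```

```text
t: 12.95
eef_pos: [0.4879, 0.1699, 0.0958]
ee_rot: [3.14, 0.003, -1.332]
force: [-7.3, 13.8, -0.1]
width: 0.0117
```

The slide travelled 23.7 mm and then resistance rose to 15 N, so it is home. Releasing, lifting and looking.

```bash
python3 -m inch '1 0 0 0 0 0 0;1 0 0 0 0 0 0;1 0 0 0 0 0 0;1 0 0 0 0 0 0;1 0 0 4 0 0 0;1 0 0 8 0 0 0;1 2.0 -7.8 14 0 0 -20;1 2.0 -7.8 16 0 0 -20;1 2.0 -7.8 16 0 0 -20;1 2.0 -7.8 16 0 0 -20'
python3 - <<'E'
from h import *
f=measure("wrist",["notch0","lock_nose","lock_grip","pulley_axis"])
c=np.array(proj(f,(.502,.12,.1)));x0,y0=(c-[100,75]).astype(int);x0=max(x0,0);y0=max(y0,0);print(c,x0,y0)
p=f["pixels"][y0:y0+150,x0:x0+200];im=cv2.resize(p,None,fx=4,fy=4,interpolation=cv2.INTER_CUBIC)
cv2.imwrite("pics/w5.png",cv2.cvtColor(im,cv2.COLOR_RGB2BGR))
E
```

```text
t: 14.2
eef_pos: [0.5075, 0.0915, 0.2555]
ee_rot: [3.14, 0.003, -1.681]
force: [-0.4, 0.1, -1.5]
width: 0.0875
wrist notch0 0.82 [261.  120.7] [0.5534 0.0801]
wrist notch0 0.74 [293.6 197.6] [0.475  0.0558]
wrist notch0 0.67 [205.  187.3] [0.4952 0.1417]
wrist lock_nose 0.57 [215.1 186.8] [0.4938 0.1322]
wrist lock_grip 0.97 [171.2 203.4] [0.4895 0.1711]
wrist pulley_axis 0.77 [252.6 170.6] [0.5068 0.0932]
[225.1 181. ] 125 106
```

View pics/w5.png

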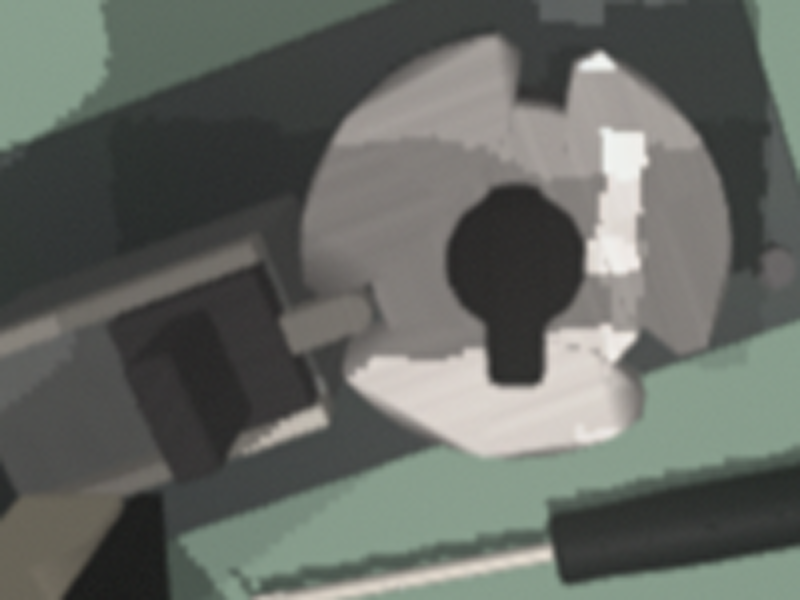

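The bolt nose at crop (370,310) is seated in the notch, and the bar at (515,285) is still square to the jaws. Descending onto the knob and gripping it.

```bash
python3 -m inch '1 0.1 0.1 -6 0 0 0;1 0.1 0.1 -11 0 0 0;1 0.1 0.1 -15.2 0 0 0;1 0.1 0.1 -15.2 0 0 0;0 0.1 0.1 -15.2 0 0 0;0 0.1 0.1 -15.2 0 0 0;0 0.1 0.1 -15.2 0 0 0;0 0.1 0.1 -15.2 0 0 0;0 0.1 0.1 -15.2 0 0 0;0 0.1 0.1 -15.2 0 0 0;0 0.1 0.1 -15.2 0 0 0;0 0.1 0.1 -15.2 0 0 0' 40; python3 -m inch '0 0 0 0 0 0 0;0 0 0 0 0 0 0;0 0 0 0 0 0 0;0 0 0 0 0 0 0;0 0 0 0 0 0 0'
```

```text
t: 15.95
eef_pos: [0.5081, 0.0926, 0.1028]
ee_rot: [3.138, 0.001, -1.68]
force: [-0.4, -16.2, 3.0]
width: 0.0133
t: 16.58
eef_pos: [0.5081, 0.0921, 0.1029]
ee_rot: [3.138, 0.0, -1.68]
force: [1.5, -5.0, 1.1]
width: 0.0126
```

Gripped. Turning clockwise 80° plus a few degrees to press on the stop.

```bash
python3 -m inch '0 0 0 0 0 0 -9;0 0 0 0 0 0 -18;0 0 0 0 0 0 -27;0 0 0 0 0 0 -36;0 0 0 0 0 0 -45;0 0 0 0 0 0 -54;0 0 0 0 0 0 -62;0 0 0 0 0 0 -70;0 0 0 0 0 0 -76;0 0 0 0 0 0 -80;0 0 0 0 0 0 -83;0 0 0 0 0 0 -83'
python3 - <<'E'
from station import telemetry
import numpy as np
s=telemetry.get_state();print(np.degrees(s["ee_rot"]),s["force"],s["moment"])
E
```

```text
t: 18.08
eef_pos: [0.5081, 0.0925, 0.103]
ee_rot: [3.138, 0.0, -3.125]
force: [-1.5, -0.4, 1.2]
width: 0.0172
[ 1.79786353e+02  1.23932228e-02 -1.79071683e+02] [-1.52318714 -0.4319089   1.19127103] [-0.01976828  0.47222421  1.67180273]
```

The moment of 1.7 N m is far above the 0.12 N m needed to turn the knob, and the jaws have twisted on the bar, so it is against the stop. Releasing straight up and checking.

```bash
python3 -m inch '1 0 0 0 0 0 -83;1 0 0 0 0 0 0;1 0 0 0 0 0 0;1 0 0 0 0 0 0;1 0 0 0 0 0 0;1 0 0 6 0 0 0;1 0 0 12 0 0 0;1 0 0 16 0 0 0;1 0 0 16 0 0 0' >/dev/null 2>&1; python3 - <<'E'
from h import *
s=telemetry.get_state();print(s["t"],s["eef_pos"],np.degrees(s["ee_rot"]))
f=measure("wrist",["notch0","lock_nose","lock_grip","pulley_axis"])
c=np.array(proj(f,(.505,.1,.1)));x0,y0=(c-[100,75]).astype(int);x0=max(x0,0);y0=max(y0,0);print(c,x0,y0)
p=f["pixels"][y0:y0+150,x0:x0+200];im=cv2.resize(p,None,fx=4,fy=4,interpolation=cv2.INTER_CUBIC)
cv2.imwrite("pics/w6.png",cv2.cvtColor(cv2.convertScaleAbs(im,alpha=1.4,beta=25),cv2.COLOR_RGB2BGR))
E
```

```text
19.2 [0.50973697 0.0931138  0.26665836] [ 179.61679728    0.37009418 -179.13689444]
wrist notch0 0.88 [264.7 211.5] [0.4977 0.1405]
wrist notch0 0.73 [293.5 133. ] [0.4717 0.0588]
wrist notch0 0.64 [207.6 152. ] [0.5556 0.0788]
wrist lock_nose 0.71 [260.4 204.7] [0.5022 0.1341]
wrist lock_grip 0.81 [275.2 248.8] [0.487  0.1716]
wrist pulley_axis 0.97 [255.8 166.5] [0.5077 0.0927]
wrist pulley_axis 0.71 [274.5 246. ] [0.4862 0.1797]
[258.5 176.1] 158 101
```

View pics/w6.png

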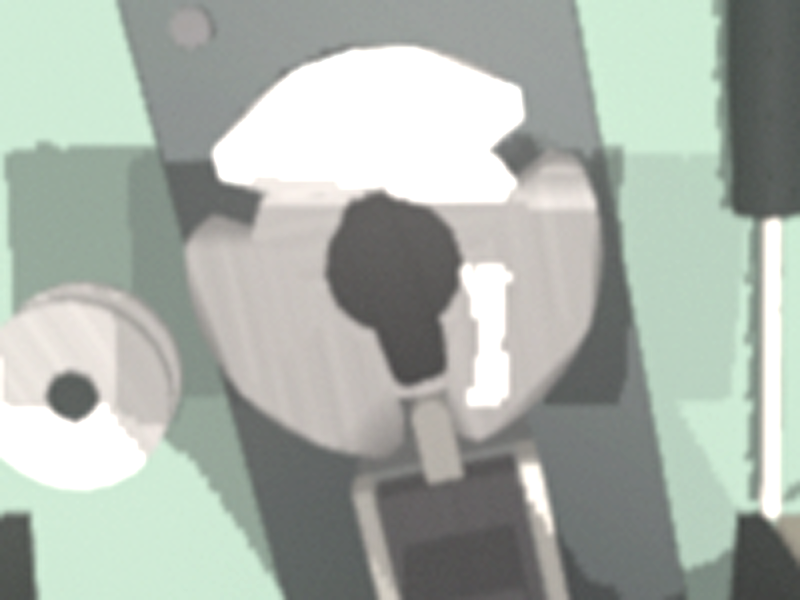

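The slide is still home. The bar now lies about along rig y, so it turned about 70°, less than the 83° I commanded. My first release row also carried a stray −83° turn, limited to about 10° while opening. I'll regrip square to the bar and test the stop.

```bash
python3 -m inch '1 -0.15 -0.1 -4 0 0 13;1 -0.15 -0.1 -10 0 0 13;1 -0.15 -0.1 -16.4 0 0 13;1 -0.15 -0.1 -16.4 0 0 13;0 -0.15 -0.1 -16.4 0 0 13;0 -0.15 -0.1 -16.4 0 0 13;0 -0.15 -0.1 -16.4 0 0 13;0 -0.15 -0.1 -16.4 0 0 13;0 -0.15 -0.1 -16.4 0 0 13;0 -0.15 -0.1 -16.4 0 0 13;0 -0.15 -0.1 -16.4 0 0 13;0 -0.15 -0.1 -16.4 0 0 13' 60; python3 -m inch '0 0 0 0 0 0 0;0 0 0 0 0 0 0;0 0 0 0 0 0 0;0 0 0 0 0 0 0;0 0 0 0 0 0 0'
cat > m.py <<'E'
from station import telemetry
import numpy as np
s=telemetry.get_state();print(np.degrees(s["ee_rot"]),s["moment"],s["width"])
E
python3 m.py; python3 -m inch '0 0 0 0 0 0 -2;0 0 0 0 0 0 -4;0 0 0 0 0 0 -4'; python3 m.py
```

```text
t: 20.95
eef_pos: [0.5082, 0.092, 0.0984]
ee_rot: [3.139, 0.002, -2.898]
force: [4.3, -1.5, -3.4]
width: 0.0136
t: 21.58
eef_pos: [0.5083, 0.092, 0.0984]
ee_rot: [3.139, 0.003, -2.898]
force: [3.3, -0.6, -0.2]
width: 0.0138
[ 1.79829064e+02  1.45430677e-01 -1.66034625e+02] [-0.26424419 -1.01743106  0.68435941] 0.013802584031145494
t: 21.95
eef_pos: [0.5082, 0.092, 0.0984]
ee_rot: [3.139, 0.002, -2.968]
force: [1.6, -1.3, 0.9]
width: 0.0149
[ 1.79842523e+02  1.38775096e-01 -1.70042460e+02] [-0.19314716 -0.74013205  1.19377656] 0.014896861671824857
```

A 4° clockwise push only raised the moment to 1.2 N m and opened the jaws, so this is the hard stop; the knob must have started about 0.2 rad in. Releasing with the pose held.

```bash
python3 -m inch '1 0 0 0 0 0 0;1 0 0 0 0 0 0;1 0 0 0 0 0 0;1 0 0 0 0 0 0;1 0 0 0 0 0 0;1 0 0 0 0 0 0;1 0 0 6 0 0 0;1 0 0 12 0 0 0;1 0 0 16 0 0 0;1 0 0 16 0 0 0'; python3 - <<'E'
from h import *
f=measure("wrist",["notch0","lock_nose","lock_grip"])
c=np.array(proj(f,(.505,.1,.1)));x0,y0=(c-[100,75]).astype(int);print(x0,y0)
p=f["pixels"][y0:y0+150,x0:x0+200];im=cv2.resize(p,None,fx=4,fy=4,interpolation=cv2.INTER_CUBIC)
cv2.imwrite("pics/w7.png",cv2.cvtColor(cv2.convertScaleAbs(im,alpha=1.6,beta=30),cv2.COLOR_RGB2BGR))
measure("top",["screwdriver","spare_pulley","wrench","multimeter","parts_tray","mug","jar"])
E
```

```text
t: 23.2
eef_pos: [0.5098, 0.0926, 0.2621]
ee_rot: [3.137, 0.009, -2.968]
force: [0.4, 0.5, -1.0]
width: 0.0874
wrist notch0 0.82 [212.7 146.4] [0.5533 0.0784]
wrist notch0 0.59 [260.  211.5] [0.4961 0.1365]
wrist notch0 0.59 [301.6 139.1] [0.4699 0.0564]
wrist lock_nose 0.89 [259.6 207.2] [0.4971 0.133 ]
wrist lock_grip 0.62 [262.  249.3] [0.4888 0.1669]
157 103
top screwdriver 0.62 [234.9 229.6] [0.4025 0.0915]
top wrench 0.58 [398.9 269.9] [ 0.2782 -0.3781]
top multimeter 0.58 [408.2 187.6] [ 0.5165 -0.4207]
top mug 0.85 [113.  153.6] [0.6327 0.448 ]
top mug 0.71 [215.4 193.5] [0.5088 0.1472]
top jar 0.69 [375.  142.4] [ 0.6545 -0.3298]
top jar 0.39 [405.4 188.7] [ 0.5133 -0.4121]
```

View pics/w7.png

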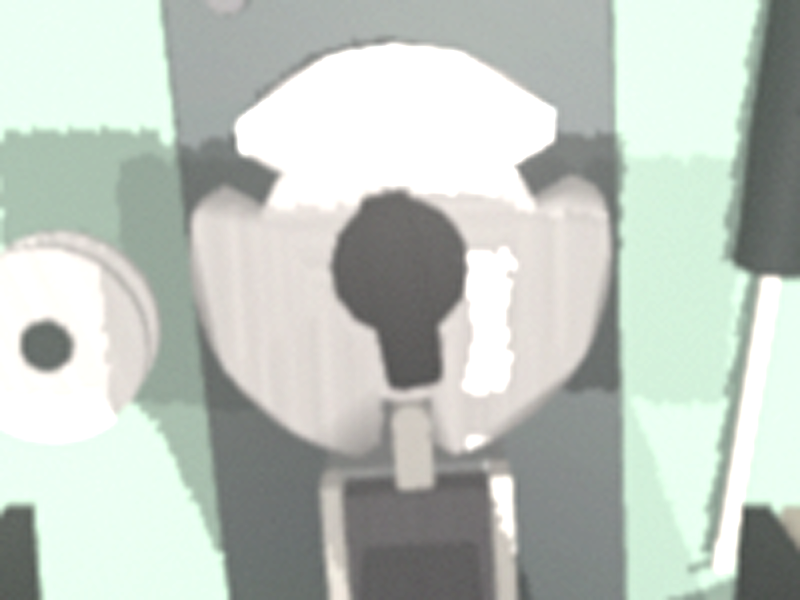

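The bolt is still in the notch at crop (415,440), and the bar is in the same place as after the first turn. I'll check the spare pulley, which the top view missed, and hand in.

```bash
python3 - <<'E'
from h import *
f=grab_frame("wrist");print("spare",onplane(f,(157+45/4,103+345/4),.026))
g=grab_frame("scene")
for n in("spare_pulley","parts_tray"):
    for r in pinpoint("scene",n)[:2]:print(n,round(r["p"],2),onplane(g,r["location"],.01)[:2])
s=telemetry.get_state();print(s["t"],s["force"])
arm.job_done()
E
```

```text
spare [0.60078148 0.14785054 0.026     ]
spare_pulley 0.54 [0.65525046 0.44967252]
spare_pulley 0.53 [0.61140238 0.15556996]
parts_tray 0.85 [0.40578308 0.45212632]
24.0 [ 0.12937839 -0.77231801  0.19106872]
the job is handed in; nothing more can be done
```

The lock slide is home in a notch, and the knob is hard against its clockwise stop as far as I can tell. I handed the job in at 24 s of the 46 s allowed; no verdict is reported. I turned the pulley about 11° counterclockwise by its knob so a notch faced the lock. Then I pushed the slide home and turned the knob clockwise to the stop.

**What the last checks showed**
- **Slide:** it travelled 23.7 mm and then met about 15 N. The last pictures still show its nose seated in the notch.
- **Knob:** it resisted with 1.2–1.7 N m, against the 0.12 N m it takes to turn, and it stopped at the same place on both grips.
- **Robot:** it was clear of the rig and touching nothing at hand-in.
- **Bystanders:** all seven were found within about 20 mm of their starting positions, which I put down to measuring error since I never touched them. The top view missed the spare pulley and the tray at the end, so I checked the spare pulley in the wrist picture and the tray in the scene view. The networks also gave some false hits, such as a "mug" at the rig and a "spare_pulley" at the mug.

**What did not match**
- **Knob travel:** the knob turned only about 65–70° (1.13–1.22 rad) under my grip, not the full 80° (1.4 rad). I take it that it started about 0.2 rad in, but I did not check this by turning it back to its slack stop.
- **Stray command:** the first row of my first release carried an unintended further clockwise turn, limited to about 10° while the jaws opened. I then gripped the knob again and confirmed the stop.

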